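Snap the topping tub's lid shut all round

TASK

One of the two topping tubs on the counter has its lid on, but all four sections of the rim are still standing up. Press each section down with the fingertips until it clicks shut and sits flush, leaving the tub standing about where it is: do not lift it or shove it along. Leave the tub that is already shut, the shaker and the brush alone.

Things in the scene. Friction and masses are not known exactly. Their poses are not given: they have to be found in the camera images.
- tub: White plastic topping tub, about 0.9 kg, loose on the counter; light grey snap-fit lid whose four rim sections stand open. Walls 180 x 140 mm (x by y), lid outline 195 x 155 mm; the lid's flat centre panel and four fixed corner pieces are 100 mm above the counter. Between corners each side is a rim section: a flap 28 mm wide, hinged along its inner edge. Origin: centre of the underside, z up.
- press_far (a point): Spot for pressing the rim section on the tub's +x side (short side, section 95 mm long): middle of its length, 8 mm in from its outer edge, on its upper face. It moves with the section: about 106 mm above the counter when open, 100 mm when shut.
- rim_far (a joint): Angle of the rim section on the tub's +x side: 0 = standing open, 0.30 rad = snapped shut, flush with panel and corners. Open, its outer edge stands about 8 mm above the corners. It resists with at most about 10 N at the outer edge, springs back if let go before half-way, past half-way snaps home by itself and stays.
- press_near (a point): Spot for pressing the rim section on the tub's -x side (short side, section 95 mm long): middle of its length, 8 mm in from its outer edge, on its upper face. It moves with the section: about 106 mm above the counter when open, 100 mm when shut.
- rim_near (a joint): Angle of the rim section on the tub's -x side: 0 = standing open, 0.30 rad = snapped shut, flush with panel and corners. Open, its outer edge stands about 8 mm above the corners. It resists with at most about 10 N at the outer edge, springs back if let go before half-way, past half-way snaps home by itself and stays.
- press_left (a point): Spot for pressing the rim section on the tub's +y side (long side, section 135 mm long): middle of its length, 8 mm in from its outer edge, on its upper face. It moves with the section: about 106 mm above the counter when open, 100 mm when shut.
- rim_left (a joint): Angle of the rim section on the tub's +y side: 0 = standing open, 0.30 rad = snapped shut, flush with panel and corners. Open, its outer edge stands about 8 mm above the corners. It resists with at most about 10 N at the outer edge, springs back if let go before half-way, past half-way snaps home by itself and stays.
- press_right (a point): Spot for pressing the rim section on the tub's -y side (long side, section 135 mm long): middle of its length, 8 mm in from its outer edge, on its upper face. It moves with the section: about 106 mm above the counter when open, 100 mm when shut.
- rim_right (a joint): Angle of the rim section on the tub's -y side: 0 = standing open, 0.30 rad = snapped shut, flush with panel and corners. Open, its outer edge stands about 8 mm above the corners. It resists with at most about 10 N at the outer edge, springs back if let go before half-way, past half-way snaps home by itself and stays.
- shut_tub: Bystander: an identical tub with its lid already shut all round (all flush); loose, 0.95 kg. Origin at the centre of its underside. The two tubs may stand either way round, left or right.
- shaker: Bystander: aluminium spice shaker standing upright, 64 mm across, 92 mm high, loose. Origin at the centre of its underside.
- brush: Bystander: wooden counter brush lying bristles down, 183 mm long along its y, 45 mm wide, 38 mm high, loose. Origin on its underside, between handle and head.
Mind the look-alikes: they are no part of the job. Leave any brown look-alike of the tub alone.

How it is judged:
By the outcome, as a careful person would: the job done as asked, in the order asked, and still so for the second after the job is handed in, with the robot touching nothing.
It also fails if it takes over 43 s, if anything falls off the work surface, if the arm or the gripper's body presses on something with over 40 N, if the wrist force passes 120 N, or if a joint passes its speed limit or range.

ROBOT

A 6-joint arm with a two-finger parallel gripper is mounted at the origin on the work surface. World frame = base frame: x ahead of the robot, y to its left, z up, the work surface at z = 0. Lengths are in m, angles in rad, forces in N, time in s.
With the tool pointing down it reaches from about 0.425 to 0.95 m from the base axis. Payload 3.5 kg.
Tool frame: the origin (TCP) lies between the finger pads; the fingertips stand 25 mm ahead of it and the grasp point (between the pads) lies 6 mm ahead of it (ctrl.finger_overhang is the distance from the TCP to the fingertips, in m); x points along the fingers, y is the direction in which the jaws open and shut, and the axes are right-handed (so a half turn about x gives the same grasp; the last joint's range is limited). The gripper opens to 85 mm and grips with 20 to 120 N. Pads are 22 mm wide; open, the fingers measure 114 mm over their backs; the gripper's body (76 mm by 85 mm) begins 54 mm behind the grasp point. The pads swing forward as they close: fully open they stand 13 mm farther back than shut.
Start: joints at [0.957, 0.286, 1.577, -0, 1.279, -0.15], TCP at [0.302, 0.604, 0.256] pointing down, gripper open.
Joint ranges: [-2.77, 2.77], [-0.9, 2.22], [0.21, 2.48], [-1.53, 4.67], [0.24, 2.81], [-2.84, 2.84]. Speed limits (rad/s): [2.79, 2.79, 3.14, 3.14, 3.14, 3.14].

INTERFACE

Orientations are given as a unit quaternion [x, y, z, w].
In Python, from plant import ctrl gives the robot as it stands.
- The arm moves only by the tool play_rows, never from a script. Its argument "targets" is a list of rows, each an object with "delta_pos": the shift along the world's x, y, z normalised to -1 to 1, where 1 is 1000 mm, a list of three; "delta_rot": the turn, a rotation vector about the world's x, y, z normalised to -1 to 1, where 1 is pi rad, a list of three; "claw": the finger opening in mm, from 0 to 85.4. In form: [{"delta_pos": [tx, ty, tz], "delta_rot": [wx, wy, wz], "claw": claw}, ...]. A call has 1 to 20 rows; each row is the pose to reach, as a shift and turn from the pose measured when the call began, turning the shorter way round; what a row does not reach only later rows make up. A row lasts 1/12 s, in which the tool goes at most 41.7 mm and 7.16 degrees, less where a joint would pass 70% of its speed; a pose out of reach is approached as far as the arm can. A call with a number of a shift or a turn outside -1 to 1 is refused whole. A call with a gripper value outside its range is refused whole. The fingers move at their own pace and stop on an object; "newtons" is the grip in N (left out, the last holds). Time passes only in rows, so rows that repeat a pose let the fingers close. It gives the time, the measured TCP pose, the force and the opening at its end, in the units of the state.
- ctrl.get_state(): the state, without advancing time (a new reading comes with each control period).
- ctrl.read_camera(name): name is "side" or "top" or "wrist"; returns the picture (420x560x3 uint8, blue, green, red); there is no depth.
- ctrl.calibration(name): a dict with "fx", "fy", "cx", "cy" (pixels), "camera_from_world" (4x4, takes a point from world to camera coordinates). Camera axes: x right, y down, z forward; pixel columns grow to the right and rows downward; lengths in m; the calibration is good to about 2 mm. A picture is of the moment at which its call begins: read the wrist's pose just before it. calibration takes no time and is no camera call; for the wrist camera it gives the pose at the moment of the call.
- ctrl.sign_off(): hands the job in, once; it reports no verdict.
The state is a dict: "time": time; "qpos": joint angles; "dq": joint speeds; "joint_efforts": joint torques, N m; "eef_pos": TCP position; "tcp_rot": TCP orientation; "contact_force": force on the tool from outside, world axes, zero at the start; "wrist_torque": the same for the moment, N m; "opening": opening from 0.0 (shut) to 1.0 (fully open).
Only numpy, scipy, OpenCV 4.12 (cv2) and the standard library are available. Lean on these libraries where they do the work, as an engineer would, in place of code of your own. Each camera call takes 0.05 s, during which the arm holds its last target. There are 200 camera calls.

## Working session

There is one attempt and no reset: what is moved stays moved. The work goes in short steps, Python scripts to look and compute and a tool call to move; the robot and the scene stay as the last step left them, time stands still between calls to the robot, and variables do not carry over. Pictures are saved under pics/ and viewed, about 8 in all and at most 12, crops included, and the job is handed in when it is done.

Besides the shell and the picture viewer there is one more tool, called after "Call:" as name(argument=value, ...) on one line, values as JSON. play_rows: Moves the arm, as the interface text tells. Its arguments: {"type":"object","properties":{"targets":{"type":"array"},"newtons":{"type":"number"}},"required":["targets"]}

```bash
mkdir -p pics; python3 - <<'E'
from plant import ctrl
import cv2
s=ctrl.get_state();print({k:s[k] for k in('time','eef_pos','tcp_rot','opening','contact_force')},ctrl.finger_overhang)
for n in('top','side'):
    cv2.imwrite(f'pics/{n}0.png',ctrl.read_camera(n)); print(n,ctrl.calibration(n))
E
```

```text
{'time': 0.0, 'eef_pos': array([0.30158329, 0.60322647, 0.25493627]), 'tcp_rot': array([ 0.16172512,  0.68848146, -0.16327376,  0.68788076]), 'opening': 0.9987811721639465, 'contact_force': array([-0.48193256,  0.2101458 , -0.32493587])} 0.025
top {'fx': 403.9187336834212, 'fy': 403.9187336834212, 'cx': 279.87424953993786, 'cy': 207.22711358742814, 'camera_from_world': array([[-0.01317207, -0.99989627, -0.00582713, -0.00323788],
       [-0.99614487,  0.01362768, -0.08665848,  0.53122172],
       [ 0.0867289 ,  0.00466319, -0.99622104,  0.88553227],
       [ 0.        ,  0.        ,  0.        ,  1.        ]])}
side {'fx': 437.3988785875427, 'fy': 437.3988785875427, 'cx': 282.42578721633754, 'cy': 211.71741108288444, 'camera_from_world': array([[ 0.98236227, -0.18632595,  0.01571677, -0.50936671],
       [-0.09124055, -0.55101411, -0.82949298,  0.1297724 ],
       [ 0.16321623,  0.8134286 , -0.55829596,  1.05335669],
       [ 0.        ,  0.        ,  0.        ,  1.        ]])}
```

View pics/top0.png

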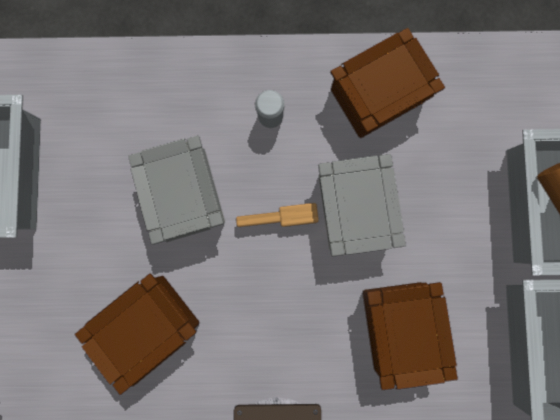

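View pics/side0.png

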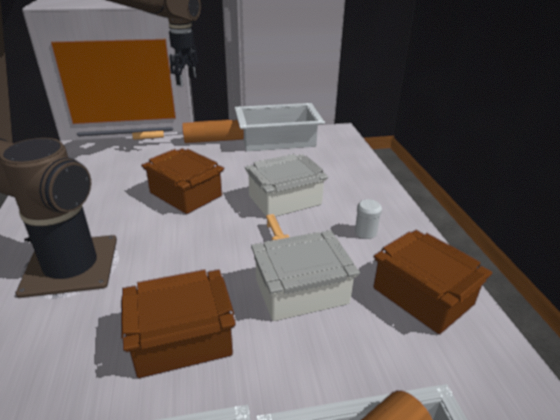

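The two grey candidates in the top view are the left tub at (176,190) and the right tub at (362,205). Brown look-alikes are at (137,333), (387,83) and (410,335); the shaker is at (270,107) and the brush at (278,216). I'll crop both grey tubs to see which one is open.

```bash
python3 - <<'E'
import cv2,numpy as np
t=cv2.imread('pics/top0.png');s=cv2.imread('pics/side0.png')
r=lambda im,x,y,w,h:cv2.resize(im[y:y+h,x:x+w],(400,300),interpolation=cv2.INTER_CUBIC)
im=np.vstack([np.hstack([r(t,100,125,152,114),r(t,285,148,152,114)]),np.hstack([r(s,235,145,104,78),r(s,245,230,120,90)])])
im=np.clip((im.astype(float)-60)*1.7,0,255).astype(np.uint8)
cv2.imwrite('pics/c0.png',im)
E
```

```text
(no output)
```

View pics/c0.png

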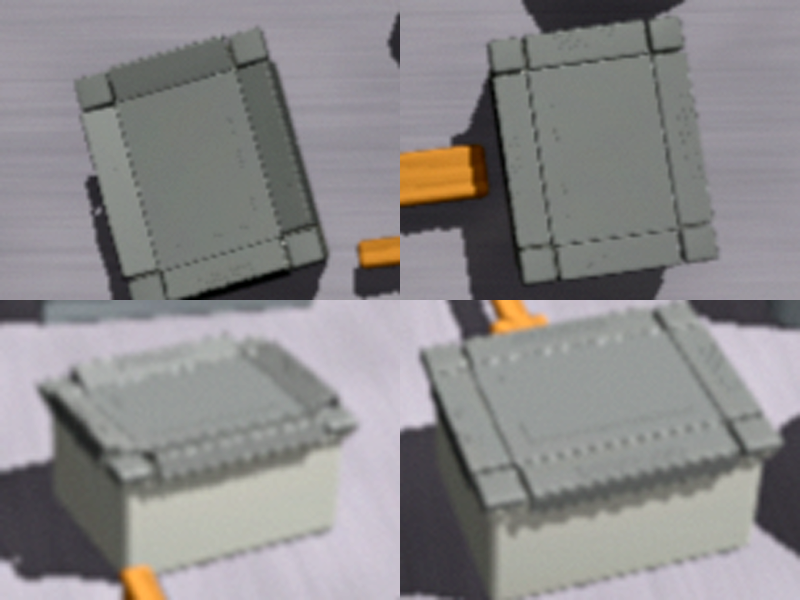

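The left tub is the open one: its four rim sections are shaded differently from the panel and its corners stand apart. The right tub is evenly flush. In the top image the open lid's outer corners are about (129,157), (198,136), (224.6,222.6) and (151,242).

```bash
cat > h.py <<'E'
import numpy as np
from scipy.optimize import least_squares
from scipy.spatial.transform import Rotation as R
def backproj(c,uv,z):
    T=c['camera_from_world'];d=np.array([(uv[0]-c['cx'])/c['fx'],(uv[1]-c['cy'])/c['fy'],1])
    d=T[:3,:3].T@d;o=-T[:3,:3].T@T[:3,3];return (o+d*(z-o[2])/d[2])[:2]
def fit(P,x0):  # P: FL,FR,NR,NL world
    M=np.array([[1,1],[1,-1],[-1,-1],[-1,1]])*[.0975,.0775]
    def pts(p):
        c,s=np.cos(p[2]),np.sin(p[2]);return M@np.array([[c,s],[-s,c]])+p[:2]
    r=least_squares(lambda p:(pts(p)-P).ravel(),x0);return r.x,pts(r.x)-P
def presses(p):
    c,s=np.cos(p[2]),np.sin(p[2]);A=np.array([[c,-s],[s,c]])
    return {k:A@v+p[:2] for k,v in dict(far=[.0895,0],near=[-.0895,0],left=[0,.0695],right=[0,-.0695]).items()}
E
python3 - <<'E'
from plant import ctrl
from h import *
c=ctrl.calibration('top')
P=np.array([backproj(c,u,.1) for u in[(129,157),(198,136),(224.6,222.6),(151,242)]])
p,r=fit(P,[.55,.25,0]);print(p,np.round(r*1e3,1));print(presses(p))
s=ctrl.get_state();print(R.from_quat(s['tcp_rot']).as_matrix().round(3),s['eef_pos'])
w=ctrl.calibration('wrist');T=w['camera_from_world'];print('cam',-T[:3,:3].T@T[:3,3],T[2,:3])
E
```

```text
[0.56529056 0.20455694 0.27546507] [[ 4.2  3.2]
 [ 3.8 -2.1]
 [-1.8  0.3]
 [-6.2 -1.3]]
{'far': array([0.6514163 , 0.22890045]), 'near': array([0.47916481, 0.18021343]), 'left': array([0.54638694, 0.27143671]), 'right': array([0.58419418, 0.13767718])}
[[-0.001  0.447  0.894]
 [-0.002  0.894 -0.447]
 [-1.    -0.002 -0.   ]] [0.30158859 0.60326569 0.25504032]
cam [0.23166211 0.63835188 0.37201873] [ 0.2714308  -0.13800746 -0.95251208]
```

Call:
play_rows(targets=[{"delta_pos": [0.26,-0.4,0.045],"delta_rot": [0,0,-0.264],"claw": 0},{"delta_pos": [0.26,-0.4,0.045],"delta_rot": [0,0,-0.264],"claw": 0},{"delta_pos": [0.26,-0.4,0.045],"delta_rot": [0,0,-0.264],"claw": 0},{"delta_pos": [0.26,-0.4,0.045],"delta_rot": [0,0,-0.264],"claw": 0},{"delta_pos": [0.26,-0.4,0.045],"delta_rot": [0,0,-0.264],"claw": 0},{"delta_pos": [0.26,-0.4,0.045],"delta_rot": [0,0,-0.264],"claw": 0},{"delta_pos": [0.26,-0.4,0.045],"delta_rot": [0,0,-0.264],"claw": 0},{"delta_pos": [0.26,-0.4,0.045],"delta_rot": [0,0,-0.264],"claw": 0},{"delta_pos": [0.26,-0.4,0.045],"delta_rot": [0,0,-0.264],"claw": 0},{"delta_pos": [0.26,-0.4,0.045],"delta_rot": [0,0,-0.264],"claw": 0},{"delta_pos": [0.26,-0.4,0.045],"delta_rot": [0,0,-0.264],"claw": 0},{"delta_pos": [0.26,-0.4,0.045],"delta_rot": [0,0,-0.264],"claw": 0},{"delta_pos": [0.26,-0.4,0.045],"delta_rot": [0,0,-0.264],"claw": 0},{"delta_pos": [0.26,-0.4,0.045],"delta_rot": [0,0,-0.264],"claw": 0},{"delta_pos": [0.26,-0.4,0.045],"delta_rot": [0,0,-0.264],"claw": 0},{"delta_pos": [0.26,-0.4,0.045],"delta_rot": [0,0,-0.264],"claw": 0}], newtons=40)

```text
time: 1.43
eef_pos: [0.5607, 0.2044, 0.2995]
tcp_rot: [0.425, 0.566, -0.426, 0.564]
contact_force: [0.1, 0.1, 0.4]
opening: 0.001
```

```bash
python3 - <<'E'
from plant import ctrl
import cv2,json
c=ctrl.calibration('wrist');im=ctrl.read_camera('wrist');cv2.imwrite('pics/w1.png',im)
json.dump({k:getattr(v,'tolist',lambda:v)() for k,v in c.items()},open('w1.json','w'))
s=ctrl.get_state();print(s['time'],s['eef_pos'],s['tcp_rot'],s['contact_force'],s['opening'],s['qpos'])
E
```

```text
1.4833 [0.56073438 0.20450125 0.29966947] [ 0.42475933  0.56560039 -0.42614219  0.56398452] [-0.18331127 -0.333506   -0.06567993] 0.001181596022960734 [ 1.79711292e-01  8.63048579e-02  1.72737440e+00  3.62881902e-04
  1.33090046e+00 -9.99689657e-02]
```

View pics/w1.png

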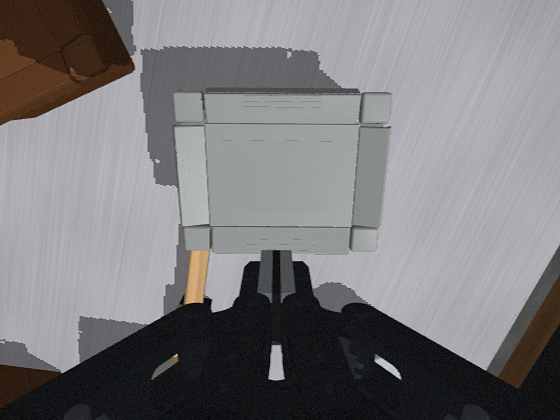

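```bash
python3 - <<'E'
from h import *
import json
c={k:np.array(v) for k,v in json.load(open('w1.json')).items()}
T=c['camera_from_world'];print('cam',-T[:3,:3].T@T[:3,3],T[:3,:3].round(2).tolist(),c['fx'])
U=[(174,93),(391,92),(378,250),(186,250)]
P=np.array([backproj(c,u,.1) for u in U]);print(P)
print('brushlike',backproj(c,(200,260),.03))
from itertools import permutations
for k in range(4):
    Q=np.roll(P,k,0);p,r=fit(Q,[.565,.2,.27])
    if np.abs(r).max()<.015: print(k,p,np.round(r*1e3,1),presses(p))
E
```

```text
cam [0.53939472 0.27943484 0.4165291 ] [[0.96, 0.27, -0.0], [0.26, -0.92, 0.3], [0.08, -0.29, -0.95]] 347.8328855126016
[[0.45391841 0.2520657 ]
 [0.63503286 0.30459312]
 [0.67846668 0.16019043]
 [0.49381933 0.10721794]]
brushlike [0.5030687  0.06055352]
1 [ 0.56530932  0.2060168  -2.86089454] [[-0.7 -2.7]
 [-3.8  1.4]
 [ 2.5  2.9]
 [ 2.  -1.6]] {'far': array([0.47931215, 0.18122293]), 'near': array([0.65130649, 0.23081067]), 'left': array([0.58456266, 0.13923687]), 'right': array([0.54605598, 0.27279673])}
3 [0.56530932 0.2060168  0.2806981 ] [[ 2.5  2.9]
 [ 2.  -1.6]
 [-0.7 -2.7]
 [-3.8  1.4]] {'far': array([0.65130649, 0.23081067]), 'near': array([0.47931214, 0.18122293]), 'left': array([0.54605598, 0.27279673]), 'right': array([0.58456266, 0.13923687])}
```

Call:
play_rows(targets=[{"delta_pos": [0.0906,0.0263,-0.12],"delta_rot": [0,0,0],"claw": 0},{"delta_pos": [0.0906,0.0263,-0.12],"delta_rot": [0,0,0],"claw": 0},{"delta_pos": [0.0906,0.0263,-0.12],"delta_rot": [0,0,0],"claw": 0},{"delta_pos": [0.0906,0.0263,-0.12],"delta_rot": [0,0,0],"claw": 0},{"delta_pos": [0.0906,0.0263,-0.12],"delta_rot": [0,0,0],"claw": 0},{"delta_pos": [0.0906,0.0263,-0.155],"delta_rot": [0,0,0],"claw": 0},{"delta_pos": [0.0906,0.0263,-0.163],"delta_rot": [0,0,0],"claw": 0},{"delta_pos": [0.0906,0.0263,-0.167],"delta_rot": [0,0,0],"claw": 0},{"delta_pos": [0.0906,0.0263,-0.17],"delta_rot": [0,0,0],"claw": 0},{"delta_pos": [0.0906,0.0263,-0.172],"delta_rot": [0,0,0],"claw": 0},{"delta_pos": [0.0906,0.0263,-0.173],"delta_rot": [0,0,0],"claw": 0},{"delta_pos": [0.0906,0.0263,-0.173],"delta_rot": [0,0,0],"claw": 0}])

```text
time: 2.48
eef_pos: [0.6518, 0.2311, 0.1284]
tcp_rot: [0.425, 0.565, -0.425, 0.565]
contact_force: [-0.3, -0.6, -0.8]
opening: 0.0
```

Call:
play_rows(targets=[{"delta_pos": [0,0,-0.002],"delta_rot": [0,0,0],"claw": 0},{"delta_pos": [0,0,-0.003],"delta_rot": [0,0,0],"claw": 0},{"delta_pos": [0,0,-0.004],"delta_rot": [0,0,0],"claw": 0},{"delta_pos": [0,0,-0.005],"delta_rot": [0,0,0],"claw": 0},{"delta_pos": [0,0,-0.005],"delta_rot": [0,0,0],"claw": 0}])

```text
time: 2.9
eef_pos: [0.6522, 0.2311, 0.1249]
tcp_rot: [0.425, 0.565, -0.425, 0.565]
contact_force: [-2.9, -0.6, 5.1]
opening: -0.0
```

Call:
play_rows(targets=[{"delta_pos": [0,0,0.03],"delta_rot": [0,0,0],"claw": 0},{"delta_pos": [-0.03,0.012,0.03],"delta_rot": [0,0,0],"claw": 0},{"delta_pos": [-0.106,0.0417,0.03],"delta_rot": [0,0,0],"claw": 0},{"delta_pos": [-0.106,0.0417,0.03],"delta_rot": [0,0,0],"claw": 0},{"delta_pos": [-0.106,0.0417,0.03],"delta_rot": [0,0,0],"claw": 0},{"delta_pos": [-0.106,0.0417,0.03],"delta_rot": [0,0,0],"claw": 0},{"delta_pos": [-0.106,0.0417,0.012],"delta_rot": [0,0,0],"claw": 0},{"delta_pos": [-0.106,0.0417,0.008],"delta_rot": [0,0,0],"claw": 0},{"delta_pos": [-0.106,0.0417,0.005],"delta_rot": [0,0,0],"claw": 0},{"delta_pos": [-0.106,0.0417,0.002],"delta_rot": [0,0,0],"claw": 0},{"delta_pos": [-0.106,0.0417,0],"delta_rot": [0,0,0],"claw": 0},{"delta_pos": [-0.106,0.0417,-0.0015],"delta_rot": [0,0,0],"claw": 0},{"delta_pos": [-0.106,0.0417,-0.0015],"delta_rot": [0,0,0],"claw": 0}])

```text
time: 3.98
eef_pos: [0.5473, 0.2725, 0.1249]
tcp_rot: [0.426, 0.564, -0.425, 0.565]
contact_force: [-2.0, -1.3, 7.2]
opening: -0.001
```

Call:
play_rows(targets=[{"delta_pos": [0,0,0.03],"delta_rot": [0,0,0],"claw": 0},{"delta_pos": [-0.02,-0.027,0.03],"delta_rot": [0,0,0],"claw": 0},{"delta_pos": [-0.068,-0.0913,0.03],"delta_rot": [0,0,0],"claw": 0},{"delta_pos": [-0.068,-0.0913,0.03],"delta_rot": [0,0,0],"claw": 0},{"delta_pos": [-0.068,-0.0913,0.03],"delta_rot": [0,0,0],"claw": 0},{"delta_pos": [-0.068,-0.0913,0.03],"delta_rot": [0,0,0],"claw": 0},{"delta_pos": [-0.068,-0.0913,0.012],"delta_rot": [0,0,0],"claw": 0},{"delta_pos": [-0.068,-0.0913,0.008],"delta_rot": [0,0,0],"claw": 0},{"delta_pos": [-0.068,-0.0913,0.005],"delta_rot": [0,0,0],"claw": 0},{"delta_pos": [-0.068,-0.0913,0.002],"delta_rot": [0,0,0],"claw": 0},{"delta_pos": [-0.068,-0.0913,0],"delta_rot": [0,0,0],"claw": 0},{"delta_pos": [-0.068,-0.0913,-0.0015],"delta_rot": [0,0,0],"claw": 0},{"delta_pos": [-0.068,-0.0913,-0.0015],"delta_rot": [0,0,0],"claw": 0}])

```text
time: 5.07
eef_pos: [0.4804, 0.1816, 0.1248]
tcp_rot: [0.426, 0.564, -0.425, 0.565]
contact_force: [-2.7, -0.5, 7.7]
opening: -0.004
```

Call:
play_rows(targets=[{"delta_pos": [0,0,0.03],"delta_rot": [0,0,0],"claw": 0},{"delta_pos": [0.03,-0.012,0.03],"delta_rot": [0,0,0],"claw": 0},{"delta_pos": [0.104,-0.0424,0.03],"delta_rot": [0,0,0],"claw": 0},{"delta_pos": [0.104,-0.0424,0.03],"delta_rot": [0,0,0],"claw": 0},{"delta_pos": [0.104,-0.0424,0.03],"delta_rot": [0,0,0],"claw": 0},{"delta_pos": [0.104,-0.0424,0.03],"delta_rot": [0,0,0],"claw": 0},{"delta_pos": [0.104,-0.0424,0.012],"delta_rot": [0,0,0],"claw": 0},{"delta_pos": [0.104,-0.0424,0.008],"delta_rot": [0,0,0],"claw": 0},{"delta_pos": [0.104,-0.0424,0.005],"delta_rot": [0,0,0],"claw": 0},{"delta_pos": [0.104,-0.0424,0.002],"delta_rot": [0,0,0],"claw": 0},{"delta_pos": [0.104,-0.0424,0],"delta_rot": [0,0,0],"claw": 0},{"delta_pos": [0.104,-0.0424,-0.0015],"delta_rot": [0,0,0],"claw": 0},{"delta_pos": [0.104,-0.0424,-0.0015],"delta_rot": [0,0,0],"claw": 0}])

```text
time: 6.15
eef_pos: [0.5836, 0.1399, 0.1248]
tcp_rot: [0.425, 0.565, -0.425, 0.565]
contact_force: [-3.9, -0.6, 7.9]
opening: 0.003
```

Call:
play_rows(targets=[{"delta_pos": [0,0,0.04],"delta_rot": [0,0,0],"claw": 0},{"delta_pos": [-0.024,0.065,0.175],"delta_rot": [0,0,0],"claw": 0},{"delta_pos": [-0.024,0.065,0.175],"delta_rot": [0,0,0],"claw": 0},{"delta_pos": [-0.024,0.065,0.175],"delta_rot": [0,0,0],"claw": 0},{"delta_pos": [-0.024,0.065,0.175],"delta_rot": [0,0,0],"claw": 0},{"delta_pos": [-0.024,0.065,0.175],"delta_rot": [0,0,0],"claw": 0},{"delta_pos": [-0.024,0.065,0.175],"delta_rot": [0,0,0],"claw": 0},{"delta_pos": [-0.024,0.065,0.175],"delta_rot": [0,0,0],"claw": 0}])

```text
time: 6.82
eef_pos: [0.5586, 0.205, 0.2983]
tcp_rot: [0.424, 0.566, -0.426, 0.565]
contact_force: [0.6, -0.7, -0.3]
opening: 0.002
```

```bash
python3 - <<'E'
from plant import ctrl
import cv2,numpy as np
w=ctrl.read_camera('wrist');s=ctrl.read_camera('side')
r=lambda im,x,y,w,h:cv2.resize(im[y:y+h,x:x+w],(400,300),interpolation=cv2.INTER_CUBIC)
s0=cv2.imread('pics/side0.png');w0=cv2.imread('pics/w1.png')
f=lambda im:np.clip((im.astype(float)-60)*1.5,0,255).astype(np.uint8)
cv2.imwrite('pics/end.png',f(np.vstack([np.hstack([r(w0,150,65,260,195),r(w,150,65,260,195)]),np.hstack([r(s0,235,145,104,78),r(s,235,145,104,78)])])))
t=ctrl.get_state();print(t['time'],t['eef_pos'])
E
```

```text
6.9167 [0.55854974 0.20443639 0.29709352]
```

View pics/end.png

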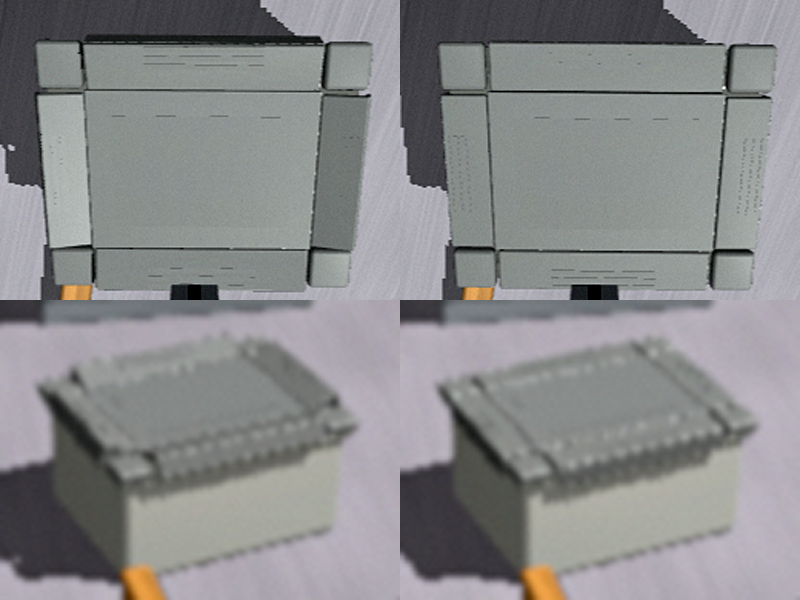

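The before and after crops show all four sections now evenly shaded and flush with the corners, and the tub in the same place. The gripper is clear of everything.

```bash
python3 -c "
from plant import ctrl
print(ctrl.sign_off())"
```

```text
the job is handed in; nothing more can be done
None
```

All four rim sections of the open tub (the left grey one, centre at about x 0.565, y 0.206 m) are pressed shut, and the job is handed in at about 6.9 s. I pressed with closed fingertips in the order far, left, near, right.

- **Presses:** each one ended with the fingertips at about 100 mm, the flush height, and a vertical force of 5–8 N.
- **Final look:** the wrist and side pictures show all four sections flush with the panel and corners. The side view shows no visible shift of the tub, and the gripper was clear of everything.
- **Other items:** I never went near the shut tub, the shaker, the brush or the brown look-alikes. I did not photograph most of them again afterwards.
- **Disagreements:** none. The top and wrist camera fits of the tub agreed to about 2 mm.

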